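# Tip spent cells through the flap of the used-cell bin

## Robot

A 6-joint arm with a two-finger parallel gripper is mounted at the origin on the work surface. World frame = base frame: x ahead of the robot, y to its left, z up, the work surface at z = 0. Lengths are in m, angles in rad, forces in N, time in s.
With the tool pointing down it reaches from about 0.425 to 0.95 m from the base axis. Payload 3.5 kg.
Tool frame: the origin (TCP) lies on the centre line of the jaws, within the pads' length; the fingertips stand 17 mm ahead of it and the grasp point (between the pads) lies 2 mm behind it; z points along the fingers, y is the line along which they close (so a half turn about z gives the same grasp; the last joint's range is limited). The gripper opens to 85 mm and grips with 20 to 120 N. Pads are 22 mm wide; open, the fingers measure 114 mm over their backs; the gripper's body (76 mm by 85 mm) begins 54 mm behind the grasp point. The pads swing forward as they close: fully open they stand 13 mm farther back than shut.
Start: joints at [1.137, 0.286, 1.577, -0, 1.279, -0.15], TCP at [0.189, 0.648, 0.248] pointing down, gripper open.
Joint ranges: [-2.77, 2.77], [-0.9, 2.22], [0.21, 2.48], [-1.53, 4.67], [0.24, 2.81], [-2.84, 2.84]. Speed limits (rad/s): [2.79, 2.79, 3.14, 3.14, 3.14, 3.14].

## Interface

Orientations are given as a unit quaternion [x, y, z, w].
In Python, from plant import ctrl gives the robot as it stands. The module is installed in compiled form; this text tells all that it offers.
- The arm moves only by the tool drive_tool, never from a script. Its argument "moves" is a list of rows, each a list of 3 entries, a list of its own where there are three numbers: the turn, a rotation vector about the tool's x, y, z in rad, then the shift along the tool's x, y, z in m, then the finger opening in m, from 0 to 0.0854. A call has 1 to 5 rows; each row shifts and turns the commanded pose from where the row before left it, along the tool's axes as they then stand; what a row does not reach is not made up. A row lasts 1/8 s, in which the tool goes at most 62.5 mm and 10.7 degrees, less where a joint would pass 70% of its speed; a pose out of reach is approached as far as the arm can. A call with a gripper value outside its range is refused whole. The fingers move at their own pace and stop on an object; "grip_force" is the grip in N (left out, the last holds). Time passes only in rows, so rows that do not move let the fingers close. It gives the time, the measured TCP pose, the force, the opening and the grip force at its end, in the units of the state.
- ctrl.get_state(): the state, without advancing time (a new reading comes with each control period).
- ctrl.read_camera(name): name is "scene" or "top" or "wrist"; returns a dict with "image" (384x512x3 uint8, red, green, blue), "fx", "fy", "cx", "cy" (pixels), "R" (3x3) and "t" (3): a world point X has camera coordinates R X + t. Camera axes: x right, y down, z forward; pixel columns grow to the right and rows downward; lengths in m; the calibration is good to about 2 mm. A picture is of the moment at which its call begins. There is no depth.
- ctrl.sign_off(): hands the job in; it is judged then, once.
The state is a dict: "time": time; "qpos": joint angles; "dq": joint speeds; "joint_efforts": joint torques, N m; "eef_pos": TCP position; "tcp_rot": TCP orientation; "contact_force": force on the tool from outside, world axes, zero at the start; "wrist_torque": the same for the moment, N m; "opening": opening from 0.0 (shut) to 1.0 (fully open); "finger_force": force on a finger pad.
Only numpy, scipy, OpenCV 4.12 (cv2) and the standard library are available. Lean on these libraries where they do the work, as an engineer would, in place of code of your own. Each camera call takes 0.05 s, during which the arm holds its last target. There are 200 camera calls.

## Task

Pick up the scoop by its handle and use its nose to press the sprung flap of the used-cell bin gently open, tipping all three spent cells through into the bin without touching the flap or the cells with the gripper. Let the flap spring fully shut, then park the empty scoop upright, flat in its pocket with its nose over the pocket's low front lip, and let go. Leave the multimeter, screwdriver and solder spool where they are.

Things in the scene. Friction and masses are not known exactly. Their poses are not given: they have to be found in the camera images.
- bin: Used-cell bin, fixed: grey closed metal box 160 x 160 mm, 160 mm high, walls 4 mm. Origin: centre of its underside; z up. Centred in its top is a mouth 100 mm (x) by 110 mm (y) filled by a steel flap hinged along the mouth's -x edge; free edge at +x. A 30 mm collar stands round the mouth's +x and y edges; the hinge side is open: tip from there, towards the bin's +x, so that the cells slide down the flap.
- hinge (a point): Middle of the flap's hinge line, level with the bin's top: 50 mm towards -x from the bin's axis, 160 mm up. Axes as the bin's.
- flap (a joint): Flap angle, rad: 0 shut (level with the bin's top), grows as it swings down into the bin, stop at 1.2. 96 mm long, 107 mm wide. A spring shuts it: 0.12 N m to start, 0.23 N m at 0.8 rad (3 to 6 N at 40 mm from the hinge); the cells' weight cannot open it. The nose must slope more steeply than the flap that its lip holds open, or its underside meets the mouth's edge.
- scoop_base (a point): Loose steel scoop, about 0.2 kg: centre of its underside; z up through its open top, +x to the nose. Flat floor 62 x 62 mm, sheet 2.5 mm, back and sides 40 mm high; from x = +30 mm the floor rises as an open-ended nose at 35 degrees, 62 mm long and wide, with 22 mm cheeks. The cells roll about inside; to empty it surely, tilt it nose-down by 80 to 90 degrees.
- scoop_lip (a point): Middle of the nose's front edge (the lip), on its underside: 81 mm ahead of scoop_base and 36 mm above it. Axes as the scoop's.
- scoop_grip (a point): Grasp centre of the handle: 85 mm behind scoop_base, 40 mm up. Axes as the scoop's. The handle is a straight black bar along x, 14 mm wide (y), 20 mm tall, from x = -31 to -119 mm of the scoop. Taken with the gripper leaning back over the handle's end (fingers down and towards the nose), the scoop can be tipped 85 degrees with the tool staying within 45 degrees of vertical.
- pocket_floor (a point): Centre of the parking pocket's floor, 4 mm above the bench. Fixed grey plastic tray, inside from x = -39 to +46 mm and 76 mm wide (y), with 10 mm rails at the back (-x) and sides and a 3 mm lip in front (+x). z up. Parked, the scoop's floor stands flat on it, centred, its x along the pocket's x, nose over the low lip, handle over the back rail.
- cell0_center (a point): Centre of spent cell 1 of 3, a short aluminium cylinder 16.6 mm across and 33 mm long, 17 g (varies), lying in the scoop, its length along the cell's y.
- cell1_center (a point): Centre of spent cell 2 of 3, a short aluminium cylinder 16.6 mm across and 33 mm long, 17 g (varies), lying in the scoop, its length along the cell's y.
- cell2_center (a point): Centre of spent cell 3 of 3, a short aluminium cylinder 16.6 mm across and 33 mm long, 17 g (varies), lying in the scoop, its length along the cell's y.
- meter: Bystander: red multimeter 140 x 72 x 32 mm, origin at the centre of its underside.
- driver: Bystander: screwdriver lying along its x, origin at its underside.
- spool: Bystander: solder spool, 56 mm across, 30 mm high, origin at the centre of its underside.

How it is judged:
On the way, in this order (a step that is already met when the one before it is completed fails the run):
1. the scoop presses the flap open (past 0.12 rad) (value of joint flap above 0.12 rad and contact force between scoop and bin above 0.5 N), for 0.05 s.
2. all three cells lie inside the bin (x of cell0_center in the frame of bin between -0.08 and 0.08 m and y of cell0_center in the frame of bin between -0.08 and 0.08 m and z of cell0_center in the frame of bin between 0 and 0.06 m and x of cell1_center in the frame of bin between -0.08 and 0.08 m and y of cell1_center in the frame of bin between -0.08 and 0.08 m and z of cell1_center in the frame of bin between 0 and 0.06 m and x of cell2_center in the frame of bin between -0.08 and 0.08 m and y of cell2_center in the frame of bin between -0.08 and 0.08 m and z of cell2_center in the frame of bin between 0 and 0.06 m), for 0.2 s.
At the end, for the whole second after the job is handed in: All three cells are in the bin (inside its walls, centres under 60 mm above its foot), the flap is shut (under 0.05 rad), and the released scoop rests in the pocket: flat (4 mm, 0.07 rad), centred within 11 mm, nose over the low lip (all of step 2 and x of scoop_base in the frame of pocket_floor between -0.012 and 0.015 m and y of scoop_base in the frame of pocket_floor between -0.011 and 0.011 m and z of scoop_base in the frame of pocket_floor between -0.004 and 0.004 m and angle between scoop_base's own z axis and vertical below 0.07 rad and x of scoop_lip in the frame of pocket_floor above 0.05 m and linear speed of scoop below 0.02 m/s and value of joint flap below 0.05 rad); the robot touches nothing.
It fails at once if the gripper pushes the flap or the bin (contact force between any of the arm, the fingers and bin above 2 N).
It fails at once if the gripper touches a cell (contact force between the fingers and cell0 above 1 N or contact force between the fingers and cell1 above 1 N or contact force between the fingers and cell2 above 1 N).
It fails at once if the scoop is forced against the bin (over 35 N) (contact force between scoop and bin above 35 N).
It fails at once if a bystander is displaced by more than 30 mm (distance of any of meter, driver, spool from where it was at the start of the episode above 0.03 m).
It also fails if it takes over 64 s, if anything falls off the work surface, if the arm or the gripper's body presses on something with over 40 N, if the wrist force passes 120 N, or if a joint passes its speed limit or range.

## Working session

There is one attempt and no reset: what is moved stays moved. The work goes in short steps, Python scripts to look and compute and a tool call to move; the robot and the scene stay as the last step left them, time stands still between calls to the robot, and variables do not carry over. Pictures are saved under pics/ and viewed, at most 10 in all, crops included, and the job is handed in when it is done.

Besides the shell and the picture viewer there is one more tool, called after "Call:" by a JSON object that holds its "op" and its "data", one argument or row to a line. drive_tool: Moves the arm, as the interface text tells. Its arguments: {"type":"object","properties":{"moves":{"type":"array","items":{"type":"array"}},"grip_force":{"type":"number"}},"required":["moves"]}

```bash
mkdir -p pics; python3 - <<'E'
from plant import ctrl
import cv2,numpy as np,pickle
s=ctrl.get_state();print(s['time'],s['eef_pos'],s['tcp_rot'],s['opening'])
d={}
for n in("scene","top","wrist"):
    c=ctrl.read_camera(n);d[n]=c
    print(n,c['fx'],c['cx'],c['cy'],np.round(c['R'],3).tolist(),np.round(c['t'],3))
pickle.dump(d,open('c0.pkl','wb'))
im=np.vstack([cv2.resize(d['top']['image'],(800,600))])
cv2.imwrite('pics/top0.png',im[...,::-1]);cv2.imwrite('pics/scene0.png',cv2.resize(d['scene']['image'],(800,600))[...,::-1])
E
```

```text
0.0 [0.18869129 0.64742548 0.24690286] [ 1.41422634e-01  9.89948566e-01 -1.15680764e-03 -3.70812773e-04] 0.9987091166833092
scene 445.3961724285088 252.59101606045124 192.25150204753265 [[-0.293, 0.956, 0.003], [0.828, 0.256, -0.5], [-0.479, -0.144, -0.866]] [ 0.074 -0.469  1.505]
top 409.19548010751834 251.8778177897053 192.27050910340537 [[-0.027, -1.0, 0.006], [-0.988, 0.026, -0.154], [0.153, -0.011, -0.988]] [0.133 0.621 0.98 ]
wrist 284.9447942202066 257.6003386699219 196.13379560256968 [[0.28, 0.96, -0.002], [0.908, -0.264, 0.326], [0.312, -0.093, -0.945]] [-0.674 -0.041  0.381]
```

View pics/top0.png

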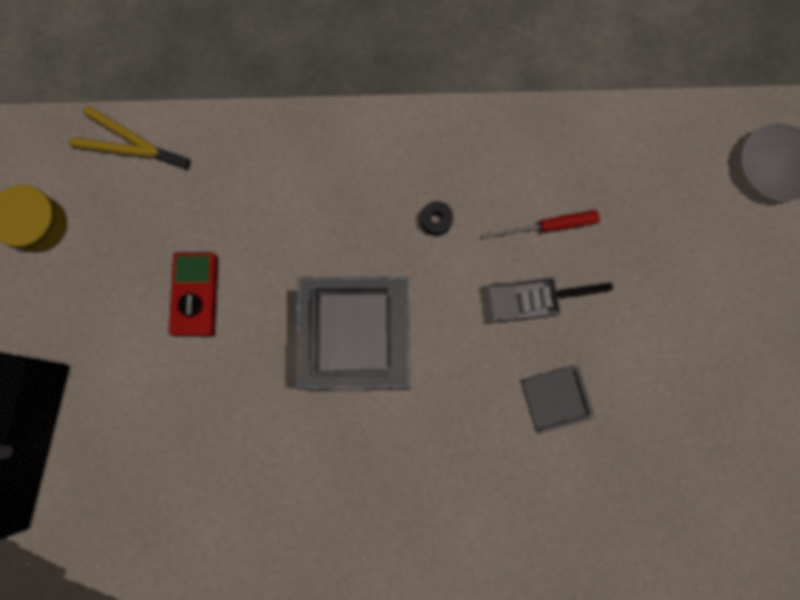

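View pics/scene0.png

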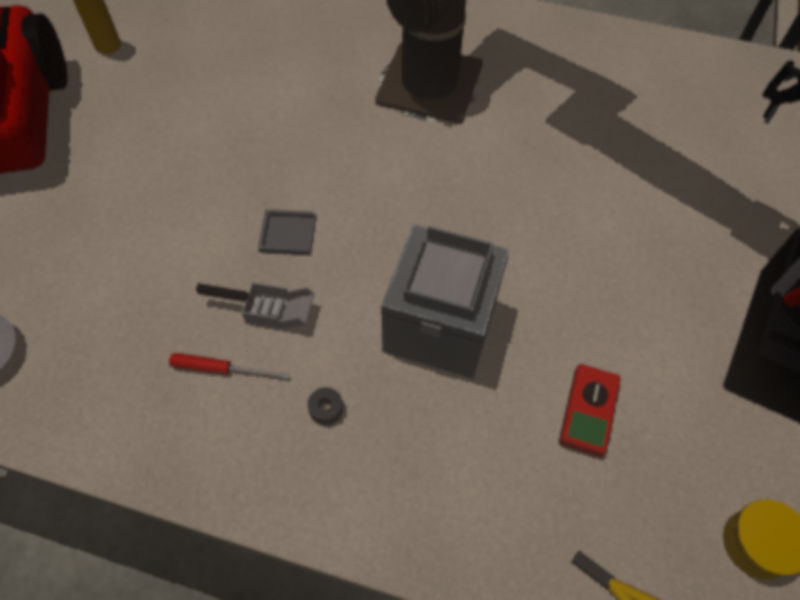

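```bash
cat > h.py <<'E'
import numpy as np,cv2,pickle
from scipy.optimize import least_squares
from scipy.spatial.transform import Rotation as Ro
def proj(c,X):
    Y=np.atleast_2d(X)@np.array(c['R']).T+np.array(c['t']);return np.c_[c['fx']*Y[:,0]/Y[:,2]+c['cx'],c['fy']*Y[:,1]/Y[:,2]+c['cy']]
def fit(obs,x0,fz=None):
    "obs: list of (cam, local pts, px); x=[x,y,z,yaw]"
    def w(p,L): return np.asarray(L,float)@Ro.from_euler('z',p[3]).as_matrix().T+[p[0],p[1],p[2] if fz is None else fz]
    r=least_squares(lambda p:np.concatenate([(proj(c,w(p,L))-px).ravel() for c,L,px in obs]),x0,loss='soft_l1')
    return r.x,np.sqrt(np.mean(r.fun**2)),r.fun
E
python3 - <<'E'
from h import *
d=pickle.load(open('c0.pkl','rb'));T,S=d['top'],d['scene'];k=1.5625
P=lambda *a:(np.array(a,float)+.5)/k-.5
b=.08;h=.16
binL=[[-b,-b,h],[-b,b,h],[b,b,h],[b,-b,h]]  # local x=world+y (yaw~90): local y=-world x
def run(n,o,x0):
    for fz in(None,0):
        x,e,f=fit(o,x0,fz);print(n,np.round(x,4),round(e,2),np.round(f,1) if fz is None else '')
# yaw 90: local +x->+y(world), local +y->-x(world)
run('bin',[(T,binL,P([409,279],[410,388],[302,388],[300,279])[[1-1,1,2,3]] if 0 else P([410,388],[409,279],[300,279],[302,388])[[1,0,3,2]]),
 (S,binL,P([384,290],[415,228],[508,246],[490,305]))],[.6,.1,0,1.57])
sc=[[-.031,.031,.04],[-.031,-.031,.04],[.081,.031,.036],[.081,-.031,.036],[-.119,0,.05]]
run('scoop',[(T,sc,P([559,315],[555,280],[486,323],[481,288],[612,287])),(S,sc[2:],P([313,290],[308,325],[198,289]))],[.6,-.15,0,1.5])
pl=[[-.042,.041,.014],[-.042,-.041,.014],[.049,-.041,.007],[.049,.041,.007]]
run('pocket',[(T,pl,P([592,415],[578,366],[521,380],[538,431])),(S,pl,P([265,210],[259,250],[313,254],[316,212]))],[.5,-.2,0,1.4])
E
```

```text
bin [0.5601 0.1767 0.0042 1.5547] 5.2 [-0.1 -0.6  0.4  1.8 -4.1  2.7 -2.   0.1 -2.3  7.8 -1.8 -5.   0.8 -0.2
 -3.8 17. ]
bin [ 0.5601  0.1767 -0.0114  1.5585] 5.38 
scoop [ 0.6236 -0.1173 -0.0046  1.6909] 1.5 [ 0.3 -0.2 -1.7 -1.6  3.3  1.2  2.4 -0.1 -0.8  0.1  2.2  2.3 -0.1 -0.2
 -0.1 -1.4]
scoop [ 6.2350e-01 -1.1600e-01 -8.0000e-04  1.6863e+00] 1.52 
pocket [ 0.4641 -0.1468  0.0055  1.8213] 1.13 [-0.  -0.2 -1.3 -0.2  0.6  0.7 -0.5 -0.4  0.6  0.4  0.4 -2.1 -2.  -2.
 -1.   1.8]
pocket [ 0.4636 -0.1482 -0.0031  1.8208] 1.19
```

```bash
cat >> h.py <<'E'
def tool(s): return Ro.from_quat(s['tcp_rot']).as_matrix(),np.array(s['eef_pos'])
def plan(R,p,R2,p2,n=None):
    "turn first (about TCP), then shift in new axes; prints totals and rows"
    rv=Ro.from_matrix(R.T@R2).as_rotvec();d=R2.T@(p2-p)
    print('turn',np.round(rv,3),'deg',round(np.degrees(np.linalg.norm(rv)),1),'n>=',int(np.ceil(np.linalg.norm(rv)/.18)),' shift after turn',np.round(d,4),'before',np.round(R.T@(p2-p),4),'n>=',int(np.ceil(np.linalg.norm(d)/.06)))
def toolR(yaw,a):
    "x along yaw, leaning: z=(sin a,0,-cos a) in yaw frame, y=-yS"
    M=np.array([[np.cos(a),0,np.sin(a)],[0,-1,0],[np.sin(a),0,-np.cos(a)]]).T
    return Ro.from_euler('z',yaw).as_matrix()@M
E
python3 - <<'E'
from h import *
from plant import ctrl
R,p=tool(ctrl.get_state());c=pickle.load(open('c0.pkl','rb'))['wrist']
C=-c['R'].T@c['t'];print('cam in tool',R.T@(C-p));print(c['R']@R)
plan(R,p,R,np.array([.47,.35,.35]))
p1=np.array([.47,.35,.35])
R2=toolR(1.69,0);plan(R,p1,R2,np.array([.54,-.14,.33]))
E
```

```text
cam in tool [ 8.47393757e-02 -2.11498322e-05 -1.24824809e-01]
[[ 9.54276547e-05  9.99999991e-01  9.31351311e-05]
 [-9.45382511e-01  1.20574246e-04 -3.25963024e-01]
 [-3.25963032e-01 -5.69424372e-05  9.45382514e-01]]
turn [0. 0. 0.] deg 0.0 n>= 0  shift after turn [-0.3533 -0.2071 -0.1025] before [-0.3533 -0.2071 -0.1025] n>= 8
turn [-2.000e-03  1.000e-03  1.168e+00] deg 66.9 n>= 7  shift after turn [-0.4948  0.0112  0.02  ] before [-0.2044 -0.4508  0.0208] n>= 9
```

Call:
{"op": "drive_tool", "data": {
  "moves": [
    [[0, 0, 0], [-0.044, -0.026, -0.013], 0.085],
    [[0, 0, 0], [-0.044, -0.026, -0.013], 0.085],
    [[0, 0, 0], [-0.044, -0.026, -0.013], 0.085],
    [[0, 0, 0], [-0.044, -0.026, -0.013], 0.085],
    [[0, 0, 0], [-0.044, -0.026, -0.013], 0.085]
  ]
}}

```text
time: 0.78
eef_pos: [0.3646, 0.4602, 0.3134]
tcp_rot: [0.141, 0.99, -0.0, -0.0]
contact_force: [0.9, 1.0, -0.3]
opening: 0.998
finger_force: 0.0
```

Call:
{"op": "drive_tool", "data": {
  "moves": [
    [[0, 0, 0], [-0.044, -0.026, -0.013], 0.085],
    [[0, 0, 0], [-0.044, -0.026, -0.013], 0.085],
    [[0, 0, 0], [-0.044, -0.026, -0.013], 0.085],
    [[0, 0, 0.167], [0, 0, 0], 0.085],
    [[0, 0, 0.167], [0, 0, 0], 0.085]
  ]
}}

```text
time: 1.4
eef_pos: [0.4692, 0.3489, 0.3521]
tcp_rot: [0.308, 0.952, -0.0, -0.0]
contact_force: [-0.4, 0.8, 0.3]
opening: 0.993
finger_force: 0.0
```

Call:
{"op": "drive_tool", "data": {
  "moves": [
    [[0, 0, 0.167], [0, 0, 0], 0.085],
    [[0, 0, 0.167], [0, 0, 0], 0.085],
    [[0, 0, 0.167], [0, 0, 0], 0.085],
    [[0, 0, 0.167], [0, 0, 0], 0.085],
    [[0, 0, 0.167], [0, 0, 0], 0.085]
  ]
}}

```text
time: 2.02
eef_pos: [0.4684, 0.3497, 0.3518]
tcp_rot: [0.666, 0.746, -0.0, -0.0]
contact_force: [-0.8, -0.8, 0.8]
opening: 0.992
finger_force: 0.0
```

Call:
{"op": "drive_tool", "data": {
  "moves": [
    [[0, 0, 0], [-0.0545, 0, 0.013], 0.085],
    [[0, 0, 0], [-0.0545, 0, 0.013], 0.085],
    [[0, 0, 0], [-0.0545, 0, 0.013], 0.085],
    [[0, 0, 0], [-0.0545, 0, 0.013], 0.085],
    [[0, 0, 0], [-0.0545, 0, 0.013], 0.085]
  ]
}}

```text
time: 2.65
eef_pos: [0.5005, 0.0775, 0.2867]
tcp_rot: [0.664, 0.748, 0.0, 0.0]
contact_force: [0.2, -1.2, 0.6]
opening: 0.994
finger_force: 0.0
```

Call:
{"op": "drive_tool", "data": {
  "moves": [
    [[0, 0, 0], [-0.0545, 0, 0.013], 0.085],
    [[0, 0, 0], [-0.0545, 0, 0.013], 0.085],
    [[0, 0, 0], [-0.0545, 0, 0.013], 0.085],
    [[0, 0, 0], [-0.0545, 0, 0.013], 0.085],
    [[0, 0, 0], [-0.0545, 0, 0.013], 0.085]
  ]
}}

```text
time: 3.28
eef_pos: [0.5326, -0.1932, 0.2217]
tcp_rot: [0.664, 0.747, 0.0, -0.0]
contact_force: [1.0, 0.0, -0.9]
opening: 1.0
finger_force: 0.0
```

```bash
python3 - <<'E'
from plant import ctrl
import cv2,pickle
s=ctrl.get_state();print(s['time'],s['eef_pos'],s['tcp_rot'],s['qpos'])
d={'wrist':ctrl.read_camera('wrist')};pickle.dump(d,open('c1.pkl','wb'))
cv2.imwrite('pics/w1.png',cv2.resize(d['wrist']['image'],(800,600))[...,::-1])
E
```

```text
3.275 [ 0.53260733 -0.19317431  0.22170387] [ 6.64271797e-01  7.47491114e-01  8.14685038e-05 -9.14528857e-05] [-5.27069870e-01  7.23896929e-02  1.87202930e+00  2.10453615e-04
  1.19732067e+00 -6.44904584e-01]
```

View pics/w1.png

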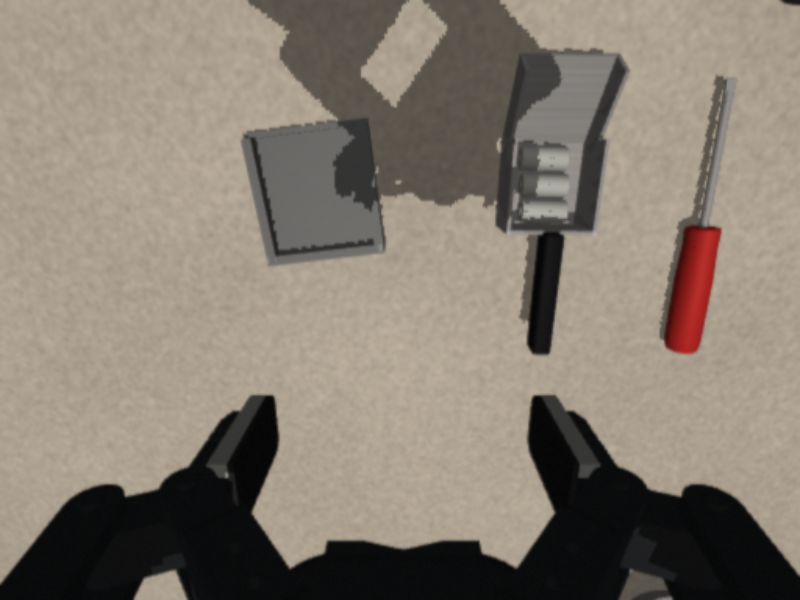

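```bash
python3 - <<'E'
from h import *
W=pickle.load(open('c1.pkl','rb'))['wrist'];d=pickle.load(open('c0.pkl','rb'));T,S=d['top'],d['scene'];k=1.5625
P=lambda *a:(np.array(a,float)+.5)/k-.5
def run(n,o,x0,**q):
    for fz in(None,0):
        x,e,f=fit(o,x0,fz);print(n,np.round(x,4),round(e,2),np.round(f,1))
L=[[-.119,.007,.05],[-.119,-.007,.05],[-.031,.007,.05],[-.031,-.007,.05],[-.031,.031,.04],[-.031,-.031,.04],[.081,.031,.036],[.081,-.031,.036]]
w=(W,L,P([529,350],[550,353],[539,233],[564,235],[498,230],[594,232],[520,50],[622,55]))
run('scoop',[w],[.62,-.12,0,1.7])
run('scoop+S',[w,(T,[[-.119,0,.05]],P([612,287])),(S,[[-.119,0,.05]],P([198,289]))],[.62,-.12,0,1.7])
L=[[-.042,.041,.014],[-.042,-.041,.014],[.049,-.041,.007],[.049,.041,.007]]
w=(W,L,P([271,264],[384,251],[368,119],[243,133]))
run('pocket',[w],[.46,-.15,0,1.8])
t=(T,L,P([592,415],[578,366],[521,380],[538,431])[[0,1,2,3]])
run('pocket+T',[w,t],[.46,-.15,0,1.8])
E
```

```text
scoop [ 0.627  -0.1179 -0.0053  1.6667] 1.53 [-0.3  1.2 -1.7 -0.5  2.8  0.4 -0.  -0.6  4.4  0.3 -0.5  0.2  0.5  0.3
 -1.6 -1.4]
scoop [ 0.6251 -0.1174 -0.084   1.668 ] 1.76 [-0.4  2.6 -1.6  0.9  2.7  0.6  0.1 -0.4  3.9  0.5 -0.1  0.4 -0.  -1.8
 -0.9 -3.5]
scoop+S [ 0.6272 -0.1179 -0.006   1.667 ] 1.41 [-0.2  1.  -1.6 -0.7  2.8  0.4 -0.  -0.6  4.5  0.2 -0.5  0.2  0.6  0.5
 -1.7 -1.2 -0.6 -0.1 -0.4 -1. ]
scoop+S [ 6.2510e-01 -1.1730e-01  7.0000e-04  1.6694e+00] 1.7 [-0.2  2.5 -1.4  0.8  2.8  0.5  0.2 -0.5  4.   0.4  0.1  0.3 -0.1 -1.8
 -1.  -3.6  0.   0.2 -0.5 -2.6]
pocket [ 0.4664 -0.1469  0.0158  1.802 ] 1.06 [ 0.4  0.6 -0.6  0.9 -1.1 -1.   2.2 -0.4]
pocket [ 0.4639 -0.1479  0.      1.7905] 2.39 [ 1.5 -2.3 -2.6 -0.8 -1.8  1.3  5.1  0.4]
pocket+T [ 0.4652 -0.147   0.0129  1.8049] 0.98 [ 0.2  0.  -1.4  0.2 -2.2 -0.9  1.9 -0.2  0.8 -0.2 -0.1 -0.7  1.3 -0.2
 -0.1 -1. ]
pocket+T [ 0.4639 -0.1483  0.0069  1.798 ] 1.72 [ 1.8 -1.8 -2.4 -0.8 -2.2  1.4  4.8  1.1 -0.3  0.3 -0.9  0.2  0.9  0.3
 -0.9 -0.8]
```

```bash
python3 - <<'E'
from h import *
from plant import ctrl
W=pickle.load(open('c1.pkl','rb'))['wrist'];d=pickle.load(open('c0.pkl','rb'));T,S=d['top'],d['scene'];k=1.5625
P=lambda *a:(np.array(a,float)+.5)/k-.5
L=[[-.119,.007,.03],[-.119,-.007,.05],[-.031,.007,.03],[-.031,-.007,.05],[-.031,-.031,.04],[.081,.031,.036],[.081,-.031,.036]]
w=(W,L,P([529,350],[550,353],[539,233],[564,235],[594,232],[520,50],[622,55]))
for fz in (None,0.):
    x,e,f=fit([w],[.62,-.12,0,1.7],fz);print(np.round(x,4),round(e,2),np.round(f,1))
for e0 in(.004,.006):
  a=.038+e0;L=[[-.039-e0,a,.014],[-.039-e0,-a,.014],[.046+e0,-a,.007],[.046+e0,a,.007]]
  o=[(W,L,P([271,264],[384,251],[368,119],[243,133])),(T,L,P([592,415],[578,366],[521,380],[538,431]))]
  y,e,f=fit(o,[.46,-.15,0,1.8]);print(e0,np.round(y,4),round(e,2))
R,p=tool(ctrl.get_state())
yaw=x[3];b=np.array([x[0],x[1],0]);a=np.radians(42);A=Ro.from_euler('z',yaw).as_matrix()
g=b+A@np.array([-.085,0,.04]);R2=toolR(yaw,a);gt=g+R2[:,2]*.002
pre=gt-R2[:,2]*.08
print('grasp tcp',gt,'pre',pre);plan(R,p,R2,pre)
E
```

```text
[ 0.6276 -0.1186 -0.0031  1.6774] 1.68 [-2.8 -4.3  0.3  0.9 -1.3 -1.5  1.4  0.5  1.   1.   0.6  1.1 -1.1 -1.3]
[ 6.2650e-01 -1.1870e-01 -9.0000e-04  1.6782e+00] 1.65 [-2.9 -3.3  0.4  2.  -1.4 -1.1  1.4  0.9  1.3  1.4  0.3  0.3 -0.7 -2.1]
0.004 [ 0.4646 -0.1477  0.0071  1.8048] 0.83
0.006 [ 0.4629 -0.1493 -0.0051  1.8007] 0.97
grasp tcp [ 0.63548863 -0.20187173  0.03851371] pre [ 0.6412276  -0.25509365  0.0979653 ]
turn [-0.005  0.736  0.005] deg 42.2 n>= 5  shift after turn [-0.1318  0.1024  0.0452] before [-0.068   0.1022  0.1217] n>= 3
```

Call:
{"op": "drive_tool", "data": {
  "moves": [
    [[0, 0.147, 0], [0, 0, 0], 0.06],
    [[0, 0.147, 0], [0, 0, 0], 0.06],
    [[0, 0.147, 0], [0, 0, 0], 0.06],
    [[0, 0.147, 0], [0, 0, 0], 0.06],
    [[-0.005, 0.148, 0.005], [0, 0, 0], 0.06]
  ]
}}

```text
time: 3.95
eef_pos: [0.5329, -0.1915, 0.2226]
tcp_rot: [0.622, 0.695, 0.242, -0.269]
contact_force: [0.5, -0.4, -0.0]
opening: 0.703
finger_force: 0.0
```

Call:
{"op": "drive_tool", "data": {
  "moves": [
    [[0, 0, 0], [-0.044, 0.034, 0.015], 0.06],
    [[0, 0, 0], [-0.044, 0.034, 0.015], 0.06],
    [[0, 0, 0], [-0.044, 0.034, 0.015], 0.06],
    [[0, 0, 0], [0, 0, 0], 0.06]
  ]
}}

```text
time: 4.45
eef_pos: [0.6401, -0.2458, 0.0916]
tcp_rot: [0.622, 0.693, 0.239, -0.274]
contact_force: [-1.6, -0.7, -1.1]
opening: 0.706
finger_force: 0.0
```

```bash
python3 - <<'E'
from h import *
from plant import ctrl
s=ctrl.get_state();R,p=tool(s);print(s['time'],p,s['qpos'])
x=[.6271,-.1186,0,1.678]
a=np.radians(42);A=Ro.from_euler('z',x[3]).as_matrix()
R2=toolR(x[3],a);gt=np.array(x[:3])+A@np.array([-.085,0,.04])+R2[:,2]*.002
plan(R,p,R2,gt)
c=ctrl.read_camera('wrist');pickle.dump({'wrist':c},open('c2.pkl','wb'))
im=cv2.resize(c['image'],(800,600))
L=np.array([[-.119,.007,.05],[-.119,-.007,.05],[-.031,.007,.05],[-.031,-.007,.05],[-.031,.031,.04],[-.031,-.031,.04],[.081,.031,.036],[.081,-.031,.036]])@A.T+x[:3]
for q in proj(c,L): cv2.circle(im,tuple(int(v) for v in (q+.5)*1.5625),3,(0,255,0),1)
cv2.imwrite('pics/w2.png',im[...,::-1])
E
```

```text
4.45 [ 0.64007204 -0.24576082  0.09157893] [-0.6787505   0.7051208   1.41244231  0.49192378  1.60378849 -0.91958772]
turn [-0.01  -0.011 -0.003] deg 0.9 n>= 1  shift after turn [-0.0027  0.0007  0.069 ] before [-0.0035  0.0014  0.0689] n>= 2
```

View pics/w2.png

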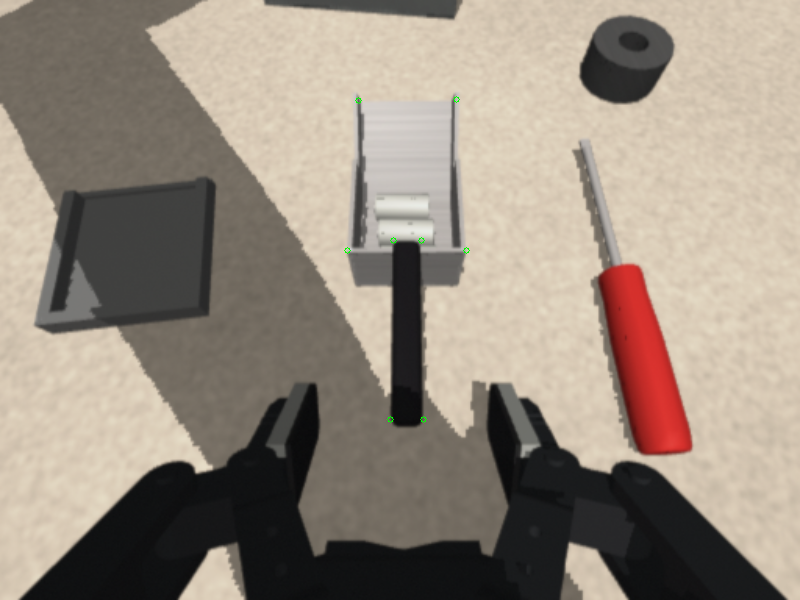

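Call:
{"op": "drive_tool", "data": {
  "moves": [
    [[0, 0, 0], [-0.0035, 0.001, 0.023], 0.06],
    [[0, 0, 0], [0, 0, 0.023], 0.06],
    [[0, 0, 0], [0, 0, 0.022], 0.06],
    [[0, 0, 0], [0, 0, 0], 0.06],
    [[0, 0, 0], [0, 0, 0], 0]
  ],
  "grip_force": 120
}}

```text
time: 5.12
eef_pos: [0.6383, -0.2044, 0.0484]
tcp_rot: [0.622, 0.696, 0.24, -0.267]
contact_force: [-0.0, -0.0, 0.4]
opening: 0.509
finger_force: 0.0
```

Call:
{"op": "drive_tool", "data": {
  "moves": [
    [[0, 0, 0], [0, 0, 0], 0],
    [[0, 0, 0], [0, 0, 0], 0],
    [[0, 0, 0], [0, 0, 0], 0],
    [[0, 0, 0], [0, 0, 0], 0]
  ]
}}

```text
time: 5.62
eef_pos: [0.6385, -0.2053, 0.0487]
tcp_rot: [0.622, 0.696, 0.24, -0.267]
contact_force: [0.2, -3.4, 3.5]
opening: 0.125
finger_force: 117.7
```

Call:
{"op": "drive_tool", "data": {
  "moves": [
    [[0, 0, 0], [0, 0, 0], 0.04],
    [[0, 0, 0], [0, 0, 0], 0.04],
    [[0, 0, 0], [0, 0, 0], 0.04],
    [[0, 0, 0], [-0.002, 0, 0.006], 0.04],
    [[0, 0, 0], [-0.002, 0, 0.005], 0.04]
  ]
}}

```text
time: 6.25
eef_pos: [0.6374, -0.1996, 0.0362]
tcp_rot: [0.622, 0.695, 0.24, -0.268]
contact_force: [0.4, 0.7, 0.3]
opening: 0.473
finger_force: 0.0
```

Call:
{"op": "drive_tool", "data": {
  "moves": [
    [[0, 0, 0], [0, 0, 0], 0.04],
    [[0, 0, 0], [0, 0, 0], 0.04]
  ]
}}

```text
time: 6.5
eef_pos: [0.6376, -0.2, 0.0368]
tcp_rot: [0.622, 0.695, 0.24, -0.268]
contact_force: [-0.4, 0.5, -0.3]
opening: 0.466
finger_force: 0.0
```

Call:
{"op": "drive_tool", "data": {
  "moves": [
    [[0, 0, 0], [0, 0, 0], 0],
    [[0, 0, 0], [0, 0, 0], 0],
    [[0, 0, 0], [0, 0, 0], 0],
    [[0, 0, 0], [0, 0, 0], 0],
    [[0, 0, 0], [0, 0, 0], 0]
  ]
}}

```text
time: 7.12
eef_pos: [0.6377, -0.2003, 0.0373]
tcp_rot: [0.622, 0.696, 0.24, -0.268]
contact_force: [-0.3, -2.4, 2.1]
opening: 0.149
finger_force: 116.8
```

Call:
{"op": "drive_tool", "data": {
  "moves": [
    [[0, 0, 0], [0, 0, 0], 0],
    [[0, 0, 0], [0.01, 0, -0.011], 0],
    [[0, 0, 0], [0.013, 0, -0.015], 0],
    [[0, 0, 0], [0.013, 0, -0.015], 0],
    [[0, 0, 0], [0, 0, 0], 0]
  ]
}}

```text
time: 7.75
eef_pos: [0.6391, -0.2019, 0.0948]
tcp_rot: [0.622, 0.697, 0.241, -0.265]
contact_force: [0.1, -0.1, -1.3]
opening: 0.145
finger_force: 117.1
```

```bash
python3 - <<'E'
from h import *
from plant import ctrl
s=ctrl.get_state();R,p=tool(s);print(s['time'],p,s['qpos'],s['opening'],s['finger_force'],s['contact_force'],s['wrist_torque'])
d={n:ctrl.read_camera(n) for n in('wrist','scene')};pickle.dump(d,open('c3.pkl','wb'))
# predicted scoop: base in tool frame from grasp (tool lean 42deg, grip at 2mm behind TCP)
W=d['wrist'];im=W['image'];s0=d['scene']['image'][100:290,90:350]
o=np.zeros((600,800,3),np.uint8);o[:384,:512]=im;
b=cv2.resize(s0,None,fx=1.1,fy=1.1);o[384:384+b.shape[0],:b.shape[1]]=b
cv2.imwrite('pics/w3.png',o[...,::-1])
E
```

```text
7.75 [ 0.6391301  -0.20187377  0.09479759] [-0.6336113   0.64901222  1.49037957  0.51710098  1.54925326 -0.90602284] 0.1447131174395077 117.13164567947388 [ 0.09395669 -0.10510723 -1.27398895] [-0.70650781 -0.08429754  0.0436508 ]
```

View pics/w3.png

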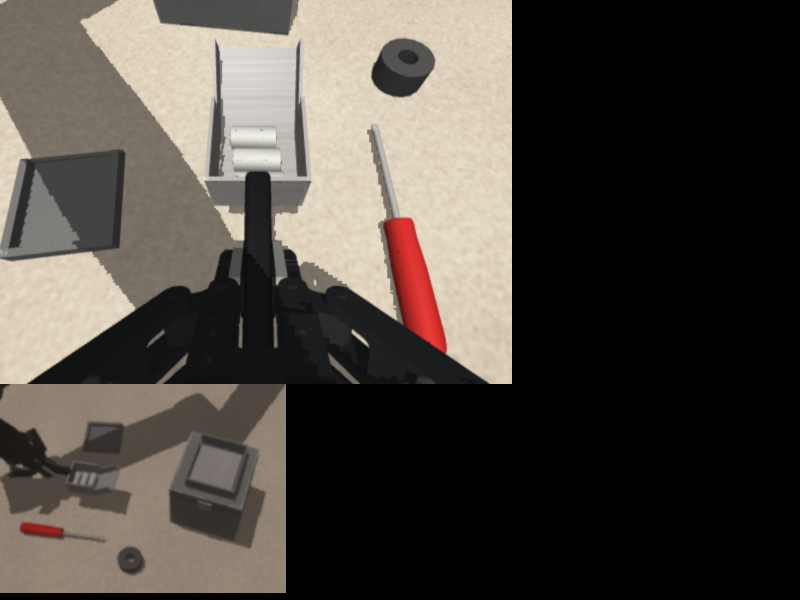

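```bash
cat >> h.py <<'E'
LIP=np.array([.081,0,.036])
def scoopT(): return pickle.load(open('st.pkl','rb'))  # (Rs,ts): scoop in tool
def tgt(bin_,phi,lx,lz,ly=0.):
    "tool pose so that the scoop is pitched phi(rad) with its lip at bin (lx,ly,lz)"
    Rs,ts=scoopT();B=Ro.from_euler('z',bin_[2]).as_matrix()
    S=B@Ro.from_euler('y',phi).as_matrix();lip=np.array([bin_[0],bin_[1],0])+B@[lx,ly,lz]
    b=lip-S@LIP;R=S@Rs.T;return R,b-R@ts
def scoop_now(s):
    R,p=tool(s);Rs,ts=scoopT();return R@Rs,p+R@ts
E
python3 - <<'E'
from h import *
from plant import ctrl
d=pickle.load(open('c3.pkl','rb'));W=d['wrist'];R,p=tool(ctrl.get_state())
L=np.array([[-.031,.031,.04],[-.031,-.031,.04],[.081,.031,.036],[.081,-.031,.036],[-.031,.007,.05],[-.031,-.007,.05],[-.031,.031,0],[-.031,-.031,0]])
px=np.array([[205,180],[311,180],[217,42],[301,42],[246,173],[270,173],[214,205],[304,207]],float)
a=np.radians(42);Rs0=toolR(0,a).T;ts0=-Rs0@np.array([-.085,0,.04])-np.array([0,0,.002])
def f(v):
    Rs=Rs0@Ro.from_rotvec(v[:3]).as_matrix();t=ts0+v[3:]
    X=(L@Rs.T+t)@R.T+p
    return np.r_[(proj(W,X)-px).ravel(),v[:3]/.1,v[3:]/.006]
r=least_squares(f,np.zeros(6));print(np.round(r.x,4),np.round(r.fun[:16],1))
Rs=Rs0@Ro.from_rotvec(r.x[:3]).as_matrix();ts=ts0+r.x[3:]
pickle.dump((Rs,ts),open('st.pkl','wb'))
S,b=scoop_now(ctrl.get_state());print('scoop',b,np.degrees(Ro.from_matrix(S).as_euler('ZYX')))
bn=(.560,.177,1.557)
R2,p2=tgt(bn,0,-.09,.25);print(p2);plan(R,p,R2,p2);plan(R,p,R,p+[0,0,.12]);plan(R,p+[0,0,.12],R2,p2)
E
```

```text
[-0.0136 -0.0221 -0.0074  0.0016  0.0019 -0.0056] [-1.2  0.6  1.6  0.8 -0.4  0.8  0.9  0.5 -1.1 -0.1  0.9 -0.   0.4 -0.6
 -1.1 -2.3]
scoop [ 0.63063674 -0.12019527  0.05868829] [95.94891598 -1.36527922 -0.85405837]
[ 0.55567928 -0.07432249  0.24913115]
turn [-0.067 -0.023  0.098] deg 6.9 n>= 1  shift after turn [ 0.1975 -0.085  -0.0359] before [ 0.2057 -0.0672 -0.0262] n>= 4
turn [0. 0. 0.] deg 0.0 n>= 0  shift after turn [ 0.0804  0.0002 -0.089 ] before [ 0.0804  0.0002 -0.089 ] n>= 3
turn [-0.067 -0.023  0.098] deg 6.9 n>= 1  shift after turn [ 0.1192 -0.0833  0.055 ] before [ 0.1253 -0.0674  0.0628] n>= 3
```

Call:
{"op": "drive_tool", "data": {
  "moves": [
    [[0, 0, 0], [0.02, 0, -0.022], 0],
    [[0, 0, 0], [0.02, 0, -0.022], 0],
    [[0, 0, 0], [0.02, 0, -0.022], 0],
    [[0, 0, 0], [0.02, 0, -0.022], 0],
    [[-0.033, -0.011, 0.049], [0, 0, 0], 0]
  ]
}}

```text
time: 8.48
eef_pos: [0.6395, -0.2017, 0.2171]
tcp_rot: [0.645, 0.679, 0.243, -0.255]
contact_force: [0.2, -0.4, -1.9]
opening: 0.147
finger_force: 117.3
```

Call:
{"op": "drive_tool", "data": {
  "moves": [
    [[-0.033, -0.011, 0.049], [0, 0, 0], 0],
    [[0, 0, 0], [0.03, -0.021, 0.014], 0],
    [[0, 0, 0], [0.03, -0.021, 0.014], 0],
    [[0, 0, 0], [0.03, -0.021, 0.014], 0],
    [[0, 0, 0], [0.03, -0.021, 0.014], 0]
  ]
}}

```text
time: 9.1
eef_pos: [0.5544, -0.0719, 0.2507]
tcp_rot: [0.666, 0.659, 0.243, -0.25]
contact_force: [0.5, -0.1, -1.6]
opening: 0.147
finger_force: 117.3
```

Call:
{"op": "drive_tool", "data": {
  "moves": [
    [[0, 0, 0], [0, 0, 0], 0]
  ]
}}

```text
time: 9.22
eef_pos: [0.5541, -0.071, 0.251]
tcp_rot: [0.665, 0.66, 0.243, -0.25]
contact_force: [1.0, 0.4, -1.2]
opening: 0.145
finger_force: 117.5
```

```bash
python3 - <<'E'
from h import *
from plant import ctrl
s=ctrl.get_state();R,p=tool(s);print(s['time'],p,s['qpos'],s['opening'])
S,b=scoop_now(s);print('scoop',b,np.degrees(Ro.from_matrix(S).as_euler('ZYX')))
d={n:ctrl.read_camera(n) for n in('wrist','top','scene')};pickle.dump(d,open('c4.pkl','wb'))
im=d['wrist']['image'];o=np.zeros((600,800,3),np.uint8);o[:384,:512]=im
t=cv2.resize(d['top']['image'][160:270,165:315],None,fx=1.9,fy=1.9);o[:t.shape[0],513:513+t.shape[1]]=t
t=cv2.resize(cv2.resize(d['scene']['image'][135:245,230:340],None,fx=2,fy=2),None);o[384-170:384-170+220,515:735]=t
cv2.imwrite('pics/w4.png',o[...,::-1])
E
```

```text
9.225 [ 0.55412488 -0.07104497  0.250999  ] [-0.55071925  0.16923498  1.81733611  0.58637305  1.58254696 -0.66685788] 0.14524788437339115
scoop [0.5559196  0.00932353 0.21592699] [ 8.93872704e+01 -4.06696175e-02 -1.33846301e-01]Traceback (most recent call last):
  File "<stdin>", line 8, in <module>
cv2.error: OpenCV(4.12.0) /io/opencv/modules/imgproc/src/resize.cpp:4211: error: (-215:Assertion failed) inv_scale_x > 0 in function 'resize'
```

```bash
python3 - <<'E'
from h import *
d=pickle.load(open('c4.pkl','rb'))
im=d['wrist']['image'];o=np.zeros((600,800,3),np.uint8);o[:384,:512]=im
t=cv2.resize(d['top']['image'][160:270,165:315],None,fx=1.9,fy=1.9);o[:t.shape[0],513:513+t.shape[1]]=t
t=cv2.resize(d['scene']['image'][135:245,230:340],None,fx=3,fy=3);o[270:600,470:800]=t
cv2.imwrite('pics/w4.png',o[...,::-1])
E
```

```text
(no output)
```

View pics/w4.png

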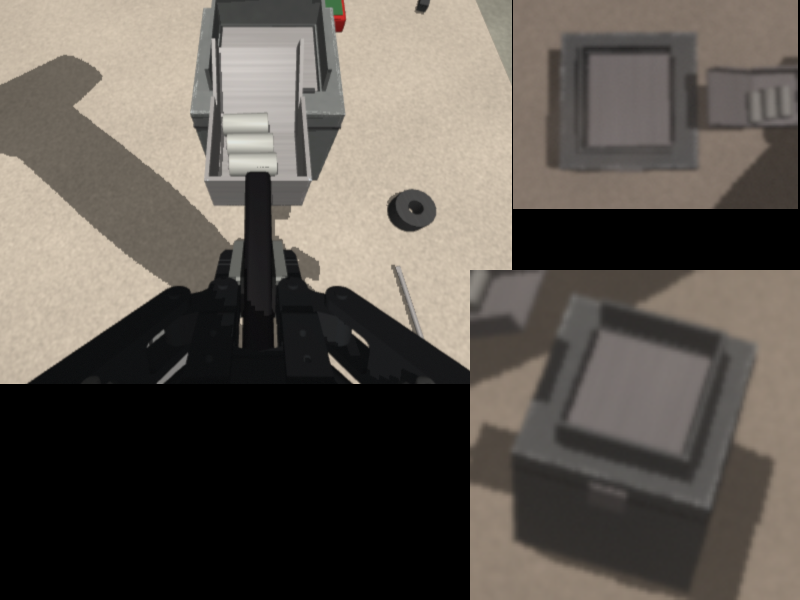

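```bash
python3 - <<'E'
from h import *
from plant import ctrl
d=pickle.load(open('c4.pkl','rb'));T,S,W=d['top'],d['scene'],d['wrist']
b=.08;h=.16;L=np.array([[-b,b,h],[-b,-b,h],[b,-b,h],[b,b,h]])
t=(np.array([[695,169],[694,34],[562,34],[562,169]])-[513,0])/1.9+[165,160]-.3
s=(np.array([[574,297],[513,460],[708,508],[756,345]])-[470,270])/3+[230,135]-.3
w=np.array([[191,110],[343,118]],float)
for n,o in (('all',[(T,L,t),(S,L,s),(W,L[:2],w)]),('top',[(T,L,t)]),('scene',[(S,L,s)]),('wr',[(W,L[:2],w)])):
  for fz in (None,0.):
    x,e,f=fit(o,[.56,.177,0,1.557],fz);print(n,np.round(x,4),round(e,2),np.round(f,1) if n=='all' else '')
E
```

```text
all [ 0.5639  0.1786 -0.0051  1.5474] 1.53 [ 0.8 -0.   0.8 -0.4 -0.6 -0.3 -2.   0.3 -0.3  0.5 -0.5 -1.6  0.2  1.6
  0.8  1.2 -1.1  5.5  0.1 -1.1]
all [ 0.5638  0.1785 -0.0256  1.5419] 1.55 [ 0.7  0.1  1.1 -0.7 -0.7 -0.9 -2.5  0.  -0.1 -0.9 -0.7 -2.9  0.2  0.7
  1.1  0.2 -2.6  2.2  1.1 -3.8]
top [ 0.5653  0.1791 -0.0211  1.5501] 0.53 
top [0.5631 0.1781 0.     1.5471] 1.02 
scene [ 0.5573  0.1772 -0.0129  1.5608] 0.77 
scene [ 0.5656  0.1785 -0.      1.5651] 0.83 
wr [ 0.5683  0.1817 -0.0058  1.494 ] 0.0 
wr [0.5679 0.1774 0.0016 1.4944] 1.28
```

```bash
cat >> h.py <<'E'
BIN=(.564,.1785,1.548)
def status(s):
    S,b=scoop_now(s);B=Ro.from_euler('z',BIN[2]).as_matrix();l=B.T@(b+S@LIP-[BIN[0],BIN[1],0]);e=Ro.from_matrix(B.T@S).as_euler('ZYX')
    print('t',s['time'],'lip in bin',np.round(l,4),'yaw,phi,roll',np.round(np.degrees(e),1),'F',np.round(s['contact_force'],1),'q',np.round(s['qpos'],2));return e[1],l
def rows(s,way):
    "way: list of (phi deg,lx,lz,n)"
    phi,l=status(s);R,p=tool(s);ly=l[1]
    for f,x,z,n in way:
        f=np.radians(f);p0,l0=phi,l.copy()
        for i in range(1,n+1):
            u=i/n;R2,p2=tgt(BIN,p0+(f-p0)*u,l0[0]+(x-l0[0])*u,l0[2]+(z-l0[2])*u,ly*(1-u))
            print(np.round(Ro.from_matrix(R.T@R2).as_rotvec(),3).tolist(),np.round(R.T@(p2-p),4).tolist());R,p=R2,p2
        phi=f;l=np.array([x,0,z]);ly=0
E
python3 - <<'E'
from h import *
from plant import ctrl
s=ctrl.get_state();rows(s,[(0,-.09,.25,1),(30,-.02,.19,5)])
E
```

```text
t 9.375 lip in bin [-0.0907  0.0035  0.2501] yaw,phi,roll [ 0.5 -0.  -0.1] F [-0.5 -0.8 -1.8] q [-0.55  0.18  1.81  0.59  1.58 -0.67]
[-0.005, -0.0, 0.008] [0.0005, 0.002, 0.0005]
[-0.0, -0.105, 0.002] [0.0144, 0.0, 0.006]
[-0.0, -0.105, 0.002] [0.0163, 0.0, 0.0056]
[-0.0, -0.105, 0.002] [0.0181, 0.0, 0.005]
[-0.0, -0.105, 0.002] [0.0199, -0.0, 0.0042]
[-0.0, -0.105, 0.002] [0.0216, -0.0, 0.0033]
```

Call:
{"op": "drive_tool", "data": {
  "moves": [
    [[0, -0.105, 0.002], [0.0144, 0.002, 0.006], 0],
    [[0, -0.105, 0.002], [0.0163, 0, 0.0056], 0],
    [[0, -0.105, 0.002], [0.018, 0, 0.005], 0],
    [[0, -0.105, 0.002], [0.02, 0, 0.0042], 0],
    [[0, -0.105, 0.002], [0.0216, 0, 0.0033], 0]
  ]
}}

```text
time: 10.0
eef_pos: [0.5588, 0.0182, 0.2692]
tcp_rot: [0.711, 0.697, 0.059, -0.072]
contact_force: [-1.2, -0.2, -2.0]
opening: 0.143
finger_force: 117.6
```

Call:
{"op": "drive_tool", "data": {
  "moves": [
    [[0, 0, 0], [0, 0, 0], 0]
  ]
}}

```text
time: 10.12
eef_pos: [0.5587, 0.0201, 0.2697]
tcp_rot: [0.709, 0.699, 0.061, -0.073]
contact_force: [-0.0, -0.4, -3.0]
opening: 0.144
finger_force: 117.4
```

```bash
python3 - <<'E'
from h import *
from plant import ctrl
s=ctrl.get_state();rows(s,[(60,-.02,.168,4),(75,-.019,.148,2),(84,-.014,.139,2)])
E
```

```text
t 10.125 lip in bin [-0.0182  0.0027  0.1899] yaw,phi,roll [ 0.7 29.9  0.2] F [-0.  -0.4 -3. ] q [-0.22  0.03  1.84  0.19  1.34 -0.26]
[-0.004, -0.131, 0.013] [0.0133, -0.0012, -0.0099]
[-0.0, -0.131, 0.002] [0.014, 0.0005, -0.0097]
[-0.0, -0.131, 0.002] [0.0147, 0.0005, -0.0097]
[-0.0, -0.131, 0.002] [0.0154, 0.0005, -0.0097]
[-0.0, -0.131, 0.002] [0.0185, -0.0002, -0.0059]
[-0.0, -0.131, 0.002] [0.0197, -0.0002, -0.0064]
[-0.0, -0.079, 0.001] [0.0132, -0.0002, -0.007]
[-0.0, -0.079, 0.001] [0.0134, -0.0002, -0.0074]
```

Call:
{"op": "drive_tool", "data": {
  "moves": [
    [[-0.004, -0.131, 0.01], [0.0133, -0.001, -0.0099], 0],
    [[0, -0.131, 0.002], [0.014, 0.0005, -0.0097], 0],
    [[0, -0.131, 0.002], [0.0147, 0.0005, -0.0097], 0],
    [[0, -0.131, 0.002], [0.0154, 0.0005, -0.0097], 0]
  ]
}}

```text
time: 10.62
eef_pos: [0.5613, 0.0747, 0.3068]
tcp_rot: [0.708, 0.686, -0.127, 0.112]
contact_force: [0.4, -0.1, -1.9]
opening: 0.146
finger_force: 117.6
```

```bash
python3 - <<'E'
from h import *
from plant import ctrl
s=ctrl.get_state();rows(s,[(75,-.019,.148,2),(84,-.014,.139,2)])
E
```

```text
t 10.625 lip in bin [-0.0228 -0.0004  0.1673] yaw,phi,roll [ 0.1 60.1  0.3] F [ 0.4 -0.1 -1.9] q [ 0.09  0.06  1.75 -0.34  1.4   0.19]
[-0.004, -0.13, -0.0] [0.0196, -0.0005, -0.0065]
[-0.0, -0.13, 0.002] [0.0206, -0.0004, -0.0072]
[-0.0, -0.079, 0.001] [0.0132, -0.0002, -0.007]
[-0.0, -0.079, 0.001] [0.0134, -0.0002, -0.0074]
```

Call:
{"op": "drive_tool", "data": {
  "moves": [
    [[-0.003, -0.13, 0], [0.019, -0.0005, -0.0062], 0],
    [[0, -0.13, 0.002], [0.02, -0.0004, -0.007], 0],
    [[0, -0.079, 0.001], [0.0132, -0.0002, -0.007], 0],
    [[0, -0.079, 0.001], [0.0134, -0.0002, -0.0074], 0],
    [[0, 0, 0], [0, 0, 0], 0]
  ]
}}

```text
time: 11.25
eef_pos: [0.5627, 0.1473, 0.2987]
tcp_rot: [0.667, 0.648, -0.267, 0.252]
contact_force: [0.1, 2.6, 2.4]
opening: 0.144
finger_force: 118.2
```

```bash
python3 - <<'E'
from h import *
from plant import ctrl
s=ctrl.get_state();status(s)
d={n:ctrl.read_camera(n) for n in('wrist','top','scene')};pickle.dump(d,open('c5.pkl','wb'))
o=np.zeros((600,800,3),np.uint8);o[:384,:512]=d['wrist']['image']
t=cv2.resize(d['top']['image'][160:270,165:315],None,fx=1.9,fy=1.9);o[:t.shape[0],513:513+t.shape[1]]=t
t=cv2.resize(d['scene']['image'][135:245,230:340],None,fx=3,fy=3);o[270:600,470:800]=t
cv2.imwrite('pics/w5.png',o[...,::-1])
E
```

```text
t 11.25 lip in bin [-0.013   0.      0.1384] yaw,phi,roll [ 1.  83.8  0.9] F [0.1 2.6 2.4] q [ 0.34  0.23  1.66 -0.69  1.58  0.48]
```

View pics/w5.png

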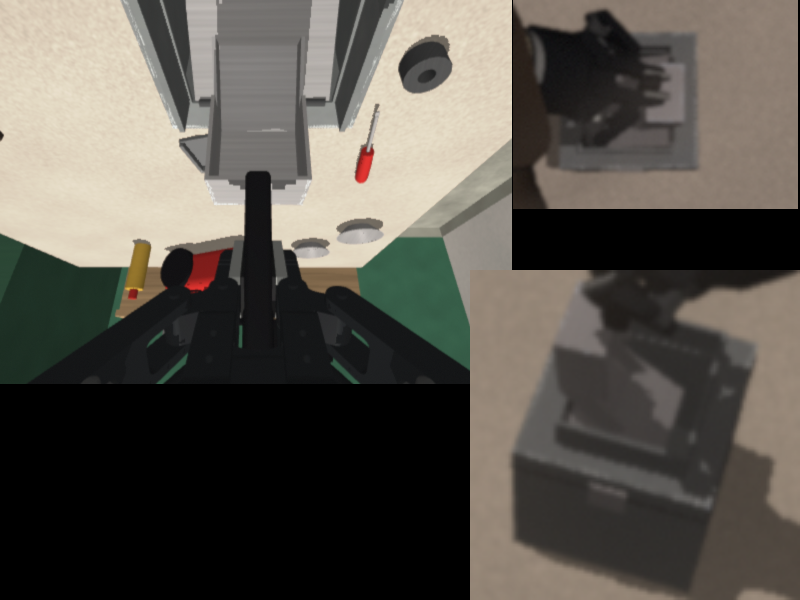

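Call:
{"op": "drive_tool", "data": {
  "moves": [
    [[0, 0, 0], [0, 0, 0], 0],
    [[0, 0, 0], [0, 0, 0], 0],
    [[0, 0, 0], [0, 0, 0], 0],
    [[0, 0, 0], [0, 0, 0], 0],
    [[0, 0, 0], [0, 0, 0], 0]
  ]
}}

```text
time: 12.02
eef_pos: [0.5616, 0.1464, 0.299]
tcp_rot: [0.667, 0.648, -0.268, 0.253]
contact_force: [3.1, 4.0, 1.4]
opening: 0.147
finger_force: 118.3
```

```bash
python3 - <<'E'
from h import *
from plant import ctrl
s=ctrl.get_state();rows(s,[(84,-.018,.162,3),(84,-.02,.21,2),(84,-.05,.25,1)])
E
```

```text
t 12.025 lip in bin [-0.0143  0.001   0.1386] yaw,phi,roll [ 0.7 83.9  0.6] F [3.1 4.  1.4] q [ 0.34  0.23  1.67 -0.69  1.58  0.48]
[0.001, -0.0, 0.002] [-0.0062, 0.0001, -0.0049]
[-0.0, -0.0, 0.0] [-0.0062, 0.0003, -0.0049]
[-0.0, -0.0, 0.0] [-0.0062, 0.0003, -0.0049]
[0.0, 0.0, 0.0] [-0.0172, -0.0002, -0.0168]
[0.0, 0.0, 0.0] [-0.0172, -0.0002, -0.0168]
[0.0, 0.0, 0.0] [-0.0493, 0.0, -0.0086]
```

Call:
{"op": "drive_tool", "data": {
  "moves": [
    [[0, 0, 0], [-0.006, 0, -0.005], 0],
    [[0, 0, 0], [-0.006, 0, -0.005], 0],
    [[0, 0, 0], [-0.006, 0, -0.005], 0],
    [[0, 0, 0], [-0.017, 0, -0.017], 0],
    [[0, 0, 0], [-0.017, 0, -0.017], 0]
  ]
}}

```text
time: 12.65
eef_pos: [0.5619, 0.1413, 0.3716]
tcp_rot: [0.667, 0.647, -0.269, 0.253]
contact_force: [-0.5, -0.3, -0.9]
opening: 0.148
finger_force: 117.7
```

Call:
{"op": "drive_tool", "data": {
  "moves": [
    [[0, 0, 0], [-0.049, 0, -0.009], 0],
    [[0, 0, 0], [0, 0, 0], 0]
  ]
}}

```text
time: 12.9
eef_pos: [0.5623, 0.1111, 0.4168]
tcp_rot: [0.669, 0.646, -0.265, 0.255]
contact_force: [0.3, -0.8, -1.0]
opening: 0.146
finger_force: 117.8
```

```bash
python3 - <<'E'
from h import *
from plant import ctrl
s=ctrl.get_state();rows(s,[(40,-.10,.27,6),(0,-.2,.26,5)])
E
```

```text
t 12.9 lip in bin [-0.0494 -0.0019  0.2565] yaw,phi,roll [-4.3 83.9 -4.2] F [ 0.3 -0.8 -1. ] q [ 0.28  0.13  1.57 -0.71  1.69  0.32]
[0.006, 0.128, -0.007] [-0.02, 0.0013, 0.0206]
[0.0, 0.128, -0.002] [-0.0205, 0.0, 0.0196]
[0.0, 0.128, -0.002] [-0.0208, 0.0, 0.0185]
[0.0, 0.128, -0.002] [-0.021, 0.0, 0.0174]
[0.0, 0.128, -0.002] [-0.021, -0.0, 0.0163]
[0.0, 0.128, -0.002] [-0.021, -0.0, 0.0152]
[0.0, 0.14, -0.002] [-0.0334, 0.0004, 0.0199]
[0.0, 0.14, -0.002] [-0.0334, 0.0004, 0.017]
[0.0, 0.14, -0.002] [-0.0331, 0.0003, 0.0143]
[0.0, 0.14, -0.002] [-0.0324, 0.0003, 0.0116]
[0.0, 0.14, -0.002] [-0.0313, 0.0002, 0.009]
```

Call:
{"op": "drive_tool", "data": {
  "moves": [
    [[0.006, 0.128, -0.007], [-0.02, 0.001, 0.0206], 0],
    [[0, 0.128, -0.002], [-0.0205, 0, 0.0196], 0],
    [[0, 0.128, -0.002], [-0.021, 0, 0.0185], 0],
    [[0, 0.128, -0.002], [-0.021, 0, 0.0174], 0],
    [[0, 0.128, -0.002], [-0.021, 0, 0.0163], 0]
  ]
}}

```text
time: 13.52
eef_pos: [0.5574, -0.0223, 0.3794]
tcp_rot: [0.714, 0.698, -0.047, 0.031]
contact_force: [1.0, -0.6, -2.3]
opening: 0.146
finger_force: 117.7
```

Call:
{"op": "drive_tool", "data": {
  "moves": [
    [[0, 0.128, -0.002], [-0.021, 0, 0.015], 0],
    [[0, 0.14, -0.002], [-0.0334, 0, 0.02], 0],
    [[0, 0.14, -0.002], [-0.0334, 0, 0.017], 0],
    [[0, 0.14, -0.002], [-0.033, 0, 0.0143], 0],
    [[0, 0.14, -0.002], [-0.0324, 0, 0.0116], 0]
  ]
}}

```text
time: 14.15
eef_pos: [0.5523, -0.1609, 0.2766]
tcp_rot: [0.685, 0.671, 0.196, -0.207]
contact_force: [1.0, -0.1, -1.4]
opening: 0.144
finger_force: 117.7
```

Call:
{"op": "drive_tool", "data": {
  "moves": [
    [[0, 0.14, -0.002], [-0.031, 0, 0.009], 0],
    [[0, 0, 0], [0, 0, 0], 0]
  ]
}}

```text
time: 14.4
eef_pos: [0.5499, -0.1825, 0.2474]
tcp_rot: [0.671, 0.653, 0.241, -0.256]
contact_force: [1.1, -0.2, -1.2]
opening: 0.146
finger_force: 117.6
```

```bash
python3 - <<'E'
from h import *
from plant import ctrl
s=ctrl.get_state();status(s);S,b=scoop_now(s);print(b,s['opening'])
d={n:ctrl.read_camera(n) for n in('wrist','top','scene')};pickle.dump(d,open('c6.pkl','wb'))
o=np.zeros((600,800,3),np.uint8);o[:384,:512]=d['wrist']['image']
t=cv2.resize(d['top']['image'][160:270,165:315],None,fx=1.9,fy=1.9);o[:t.shape[0],513:513+t.shape[1]]=t
t=cv2.resize(d['scene']['image'][135:245,230:340],None,fx=3,fy=3);o[270:600,470:800]=t
t=cv2.resize(d['top']['image'][215:295,310:400],None,fx=2.5,fy=2.5);o[390:590,:225]=t
cv2.imwrite('pics/w6.png',o[...,::-1])
E
```

```text
t 14.4 lip in bin [-0.1999  0.0049  0.2494] yaw,phi,roll [-0.1 -0.4  0.8] F [ 1.1 -0.2 -1.2] q [-0.7   0.27  1.7   0.52  1.67 -0.76]
[ 0.55213349 -0.10195165  0.21280105] 0.1461293489959469
```

View pics/w6.png

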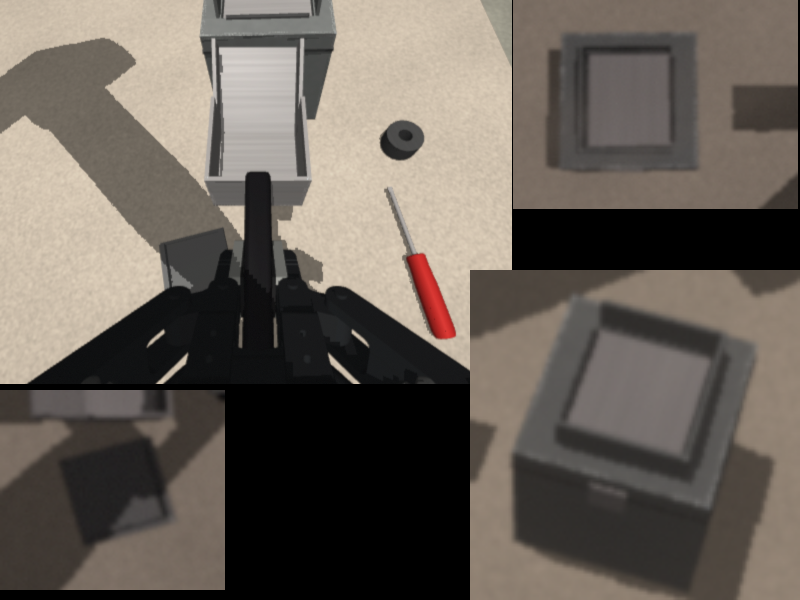

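```bash
python3 - <<'E'
from h import *
from plant import ctrl
W=pickle.load(open('c1.pkl','rb'))['wrist'];W2=pickle.load(open('c2.pkl','rb'))['wrist'];T=pickle.load(open('c0.pkl','rb'))['top'];k=1.5625
P=lambda *a:(np.array(a,float)+.5)/k-.5
for e0 in(.003,.004,.005):
  a=.038+e0;L=[[-.039-e0,a,.014],[-.039-e0,-a,.014],[.046+e0,-a,.014],[.046+e0,a,.014]]
  o1=[(W,L,P([271,264],[384,251],[368,119],[243,133]))];o2=[(W2,[L[0],L[2],L[3]],P([37,324],[214,181],[65,193]))];o3=[(T,L,P([592,415],[578,366],[521,380],[538,431]))]
  for o in(o1,o2,o1+o2+o3):
    for fz in(None,0.):
      y,e,f=fit(o,[.46,-.15,0,1.8],fz);print(e0,len(o),np.round(y,4),round(e,2))
s=ctrl.get_state();R,p=tool(s);Rs,ts=scoopT()
for pk in [(.4645,-.148,1.80)]:
    S=Ro.from_euler('z',pk[2]).as_matrix();R2=S@Rs.T
    for z in(.064,.004): print(z,np.array([pk[0],pk[1],z])-R2@ts)
    p2=np.array([pk[0],pk[1],.064])-R2@ts;plan(R,p,R2,p2)
E
```

```text
0.003 1 [ 0.4666 -0.1472  0.0142  1.7957] 0.8
0.003 1 [ 0.4642 -0.1481 -0.0135  1.7902] 1.92
0.003 1 [ 0.4652 -0.1545  0.0019  1.7755] 3.35
0.003 1 [ 0.463  -0.1534  0.0134  1.7806] 3.65
0.003 3 [ 0.4625 -0.1505 -0.0018  1.7996] 2.68
0.003 3 [ 0.4628 -0.1503  0.      1.8025] 2.71
0.004 1 [ 0.4653 -0.148   0.0069  1.7958] 0.75
0.004 1 [ 4.6410e-01 -1.4850e-01 -1.4000e-03  1.7967e+00] 1.13
0.004 1 [ 0.4614 -0.1519 -0.003   1.7753] 3.28
0.004 1 [ 0.4649 -0.1538  0.1747  1.7686] 3.02
0.004 3 [ 0.4628 -0.1497 -0.0022  1.7974] 2.17
0.004 3 [ 0.4633 -0.1496  0.      1.8009] 2.28
0.005 1 [ 4.6400e-01 -1.4880e-01 -4.0000e-04  1.7959e+00] 0.71
0.005 1 [ 4.6410e-01 -1.4880e-01 -1.0000e-04  1.7957e+00] 0.71
0.005 1 [ 0.4576 -0.1494 -0.0079  1.775 ] 3.21
0.005 1 [ 0.4665 -0.1545 -0.0298  1.7676] 3.08
0.005 3 [ 0.4631 -0.1495 -0.0029  1.793 ] 1.87
0.005 3 [ 0.4638 -0.1495  0.      1.7968] 2.09
0.064 [ 0.48192676 -0.22645045  0.09913115]
0.004 [ 0.48192676 -0.22645045  0.03913115]
turn [ 0.159 -0.006 -0.191] deg 14.3 n>= 2  shift after turn [-0.1229 -0.077   0.0994] before [-0.1373 -0.0669  0.0872] n>= 3
```

Call:
{"op": "drive_tool", "data": {
  "moves": [
    [[0.053, -0.002, -0.064], [0, 0, 0], 0],
    [[0.053, -0.002, -0.064], [0, 0, 0], 0],
    [[0.053, -0.002, -0.064], [0, 0, 0], 0],
    [[0, 0, 0], [-0.031, -0.019, 0.025], 0],
    [[0, 0, 0], [-0.031, -0.019, 0.025], 0]
  ]
}}

```text
time: 15.18
eef_pos: [0.5186, -0.2032, 0.177]
tcp_rot: [0.581, 0.737, 0.21, -0.275]
contact_force: [1.0, -0.2, -2.4]
opening: 0.15
finger_force: 117.7
```

Call:
{"op": "drive_tool", "data": {
  "moves": [
    [[0, 0, 0], [-0.031, -0.019, 0.025], 0],
    [[0, 0, 0], [-0.03, -0.019, 0.024], 0],
    [[0, 0, 0], [0, 0, 0], 0]
  ]
}}

```text
time: 15.55
eef_pos: [0.4817, -0.2253, 0.0978]
tcp_rot: [0.582, 0.734, 0.211, -0.279]
contact_force: [0.0, 0.6, -1.3]
opening: 0.145
finger_force: 117.5
```

```bash
cat > park.py <<'E'
from h import *
from plant import ctrl
PK=(.464,-.149,1.796)
def park(z):
    s=ctrl.get_state();R,p=tool(s);Rs,ts=scoopT();S=Ro.from_euler('z',PK[2]).as_matrix();R2=S@Rs.T
    b=scoop_now(s);print(s['time'],'scoop in pocket',np.round(S.T@(b[1]-[PK[0],PK[1],.004]),4),np.round(np.degrees(Ro.from_matrix(S.T@b[0]).as_euler('ZYX')),2),np.round(s['contact_force'],1),s['opening'])
    plan(R,p,R2,np.array([PK[0],PK[1],z])-R2@ts)
E
python3 - <<'E'
from park import *
park(.024)
d={n:ctrl.read_camera(n) for n in('wrist','top','scene')};pickle.dump(d,open('c7.pkl','wb'))
o=np.zeros((600,800,3),np.uint8);o[:384,:512]=d['wrist']['image']
t=cv2.resize(d['scene']['image'][120:195,130:225],None,fx=4,fy=4);o[300:600,420:800]=t
t=cv2.resize(d['top']['image'][215:295,310:400],None,fx=2.5,fy=2.5);o[390:590,:225]=t
cv2.imwrite('pics/w7.png',o[...,::-1])
E
```

```text
15.55 scoop in pocket [ 0.0022 -0.0007  0.0589] [ 0.22 -0.2   0.11] [ 0.   0.6 -1.3] 0.1448317031280384
turn [-0.004 -0.003  0.002] deg 0.3 n>= 1  shift after turn [-0.0268 -0.0006  0.028 ] before [-0.0269 -0.0005  0.0279] n>= 1
```

View pics/w7.png

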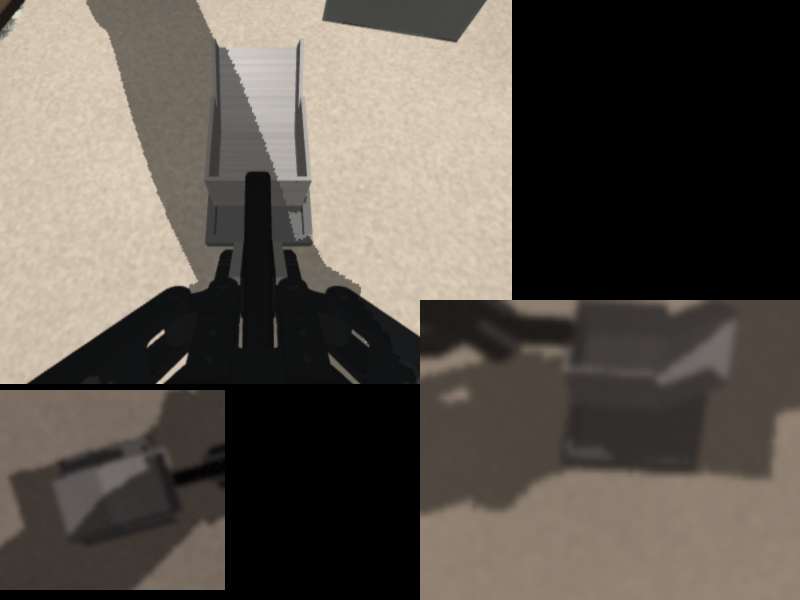

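```bash
python3 - <<'E'
from park import *
W=pickle.load(open('c7.pkl','rb'))['wrist'];S=Ro.from_euler('z',PK[2]).as_matrix()
L=np.array([[-.044,.043,.014],[-.044,-.043,.014],[-.044,.043,0],[-.044,-.043,0]])
print(np.round(proj(W,L@S.T+[PK[0],PK[1],0]),1).tolist())
E
```

```text
[[208.2, 241.7], [312.0, 242.5], [211.0, 245.3], [309.4, 246.1]]
```

Call:
{"op": "drive_tool", "data": {
  "moves": [
    [[-0.004, -0.003, 0.002], [-0.013, 0, 0.014], 0],
    [[0, 0, 0], [-0.013, 0, 0.014], 0],
    [[0, 0, 0], [-0.004, 0, 0.0045], 0],
    [[0, 0, 0], [0, 0, 0], 0]
  ]
}}

```text
time: 16.2
eef_pos: [0.482, -0.2278, 0.0533]
tcp_rot: [0.584, 0.734, 0.211, -0.277]
contact_force: [0.2, 0.6, -1.1]
opening: 0.148
finger_force: 117.6
```

```bash
python3 -c "
from park import *
park(.004)"
```

```text
16.2 scoop in pocket [-0.0005 -0.0008  0.0142] [-0.04 -0.01 -0.03] [ 0.2  0.6 -1.1] 0.14827575658496758
turn [ 0.001 -0.    -0.   ] deg 0.1 n>= 1  shift after turn [-0.0089 -0.0006  0.011 ] before [-0.0089 -0.0006  0.011 ] n>= 1
```

Call:
{"op": "drive_tool", "data": {
  "moves": [
    [[0, 0, 0], [-0.0019, 0, 0.0021], 0],
    [[0, 0, 0], [-0.0019, 0, 0.0021], 0],
    [[0, 0, 0], [-0.0019, 0, 0.0021], 0],
    [[0, 0, 0], [-0.0013, 0, 0.0015], 0],
    [[0, 0, 0], [0, 0, 0], 0]
  ]
}}

```text
time: 16.82
eef_pos: [0.4824, -0.2286, 0.0443]
tcp_rot: [0.583, 0.734, 0.211, -0.276]
contact_force: [-1.3, -0.7, -0.7]
opening: 0.146
finger_force: 118.2
```

Call:
{"op": "drive_tool", "data": {
  "moves": [
    [[0, 0, 0], [-0.0011, 0, 0.0012], 0],
    [[0, 0, 0], [0, 0, 0], 0],
    [[0, 0, 0], [0, 0, 0], 0]
  ]
}}

```text
time: 17.2
eef_pos: [0.4826, -0.2289, 0.0433]
tcp_rot: [0.583, 0.734, 0.212, -0.276]
contact_force: [-1.3, -2.2, 5.1]
opening: 0.149
finger_force: 118.6
```

```bash
python3 -c "
from park import *
park(.004)"
```

```text
17.2 scoop in pocket [-0.0017 -0.0012  0.0041] [-0.02  0.06 -0.14] [-1.3 -2.2  5.1] 0.14863549609517807
turn [0.002 0.001 0.001] deg 0.2 n>= 1  shift after turn [-0.0014 -0.0011  0.0043] before [-0.0014 -0.0011  0.0043] n>= 1
```

Call:
{"op": "drive_tool", "data": {
  "moves": [
    [[0, 0.025, 0], [-0.0007, 0, 0.0007], 0],
    [[0, 0, 0], [-0.0005, 0, 0.0006], 0],
    [[0, 0, 0], [0, 0, 0], 0]
  ]
}}

```text
time: 17.58
eef_pos: [0.4827, -0.2292, 0.0413]
tcp_rot: [0.581, 0.731, 0.219, -0.285]
contact_force: [-0.8, -3.3, 6.4]
opening: 0.146
finger_force: 118.9
```

Call:
{"op": "drive_tool", "data": {
  "moves": [
    [[0, 0, 0], [-0.0006, 0, 0.0006], 0],
    [[0, 0, 0], [0, 0, 0], 0],
    [[0, 0, 0], [0, 0, 0], 0]
  ]
}}

```text
time: 17.95
eef_pos: [0.4827, -0.2293, 0.0411]
tcp_rot: [0.581, 0.731, 0.219, -0.285]
contact_force: [-1.3, -2.8, 8.3]
opening: 0.143
finger_force: 119.0
```

Call:
{"op": "drive_tool", "data": {
  "moves": [
    [[0, 0, 0], [0, 0, 0], 0],
    [[0, 0, 0], [0, 0, 0], 0.02],
    [[0, 0, 0], [0, 0, 0], 0.03],
    [[0, 0, 0], [0, 0, 0], 0.04],
    [[0, 0, 0], [0, 0, 0], 0.05]
  ],
  "grip_force": 20
}}

```text
time: 18.58
eef_pos: [0.4822, -0.2285, 0.0392]
tcp_rot: [0.581, 0.73, 0.218, -0.285]
contact_force: [-0.5, -0.4, -0.4]
opening: 0.581
finger_force: 0.0
```

Call:
{"op": "drive_tool", "data": {
  "moves": [
    [[0, 0, 0], [0, 0, 0], 0.05],
    [[0, 0, 0], [0, 0, -0.02], 0.05],
    [[0, 0, 0], [0, 0, -0.03], 0.05],
    [[0, 0, 0], [0, 0, -0.04], 0.05],
    [[0, 0, 0], [0, 0, -0.04], 0.05]
  ]
}}

```text
time: 19.2
eef_pos: [0.5039, -0.3149, 0.1383]
tcp_rot: [0.581, 0.731, 0.218, -0.284]
contact_force: [-0.3, 0.3, 0.2]
opening: 0.589
finger_force: 0.0
```

Call:
{"op": "drive_tool", "data": {
  "moves": [
    [[0, 0, 0], [0, 0, 0], 0.05],
    [[0, 0, 0], [0, 0, 0], 0.05]
  ]
}}

```text
time: 19.45
eef_pos: [0.503, -0.3128, 0.1355]
tcp_rot: [0.581, 0.73, 0.218, -0.285]
contact_force: [-0.4, -0.1, -0.1]
opening: 0.584
finger_force: 0.0
```

```bash
python3 - <<'E'
from park import *
s=ctrl.get_state();print(s['time'],s['eef_pos'],s['opening'],s['contact_force'])
d={n:ctrl.read_camera(n) for n in('wrist','top','scene')};pickle.dump(d,open('c8.pkl','wb'))
S=Ro.from_euler('z',PK[2]).as_matrix()
L=np.array([[-.119,.007,.05],[-.119,-.007,.05],[-.031,.031,.04],[-.031,-.031,.04],[.081,.031,.036],[.081,-.031,.036]])
W=d['wrist'];im=W['image'].copy();q=proj(W,L@S.T+[PK[0],PK[1],.004]);print(np.round(q,1).tolist())
for v in q: cv2.circle(im,tuple(int(round(a)) for a in v),3,(0,255,0),1)
o=np.zeros((600,800,3),np.uint8);o[:384,:512]=im
t=cv2.resize(d['scene']['image'][120:195,130:225],None,fx=4,fy=4);o[300:600,420:800]=t
t=cv2.resize(d['top']['image'][160:295,165:400],None,fx=1.7,fy=1.5);o[390:390+t.shape[0],:t.shape[1]]=t
cv2.imwrite('pics/w8.png',o[...,::-1])
E
```

```text
19.45 [ 0.50302747 -0.31277823  0.13554305] 0.5843514259486483 [-0.41538234 -0.12318203 -0.09124196]
[[249.7, 226.1], [266.3, 226.1], [227.6, 144.2], [289.8, 144.0], [232.5, 64.4], [285.9, 64.1]]
```

View pics/w8.png

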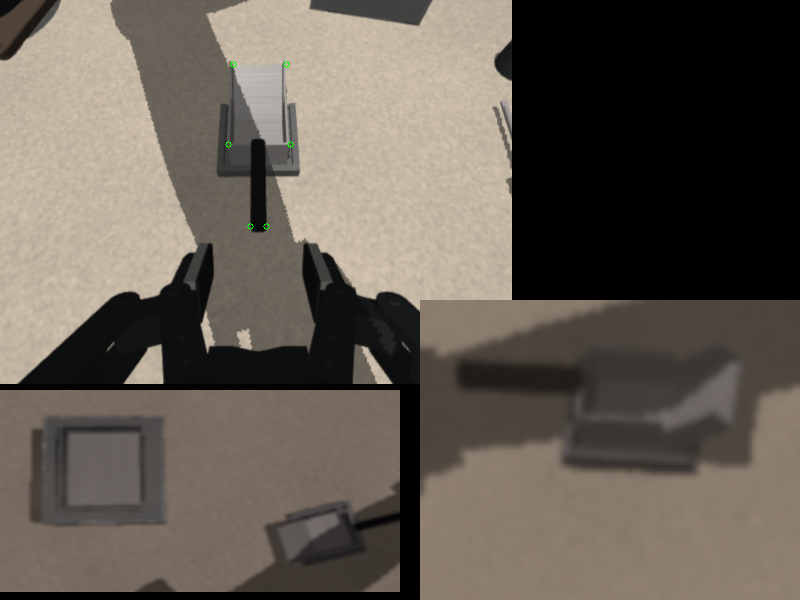

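```bash
python3 -c "
from plant import ctrl
print(ctrl.sign_off())"
```

```text
the job is handed in; nothing more can be done
None
```

I handed the job in at about 19.5 s. The last pictures show the scoop empty and released in its pocket, within about 2 mm of centre, with the flap shut and no cells on the bench. I could not see inside the closed bin, and the hand-in gave no verdict.

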